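# Index a dish carriage under the magnifier

## Task

Push the dish carriage gently along its rail, by its upright push plate, until its spring pin drops into the notch below the magnifier, without running on past the notch; then press the lamp button on the white control box right down, let it come back up, and end clear of everything. Only push: do not pinch or lift the carriage, its pin or the dish, keep the dish in its seat, and leave the other things where they stand.

Things in the scene. Friction and masses are not known exactly. Their poses are not given: they have to be found in the camera images.
- rail: the viewer's straight aluminium rail, 560 long, 60 wide, upper face 30 mm above the table; fixed. Origin under its centre on the table; its y axis runs along the rail, in the direction the carriage has to be pushed (roughly the robot's left), its x axis points to the far side, z up. Its right-hand end, seen from the robot, is the carriage's starting end
- carriage (a joint): the carriage's travel along the rail's +y, in m, counted from where it starts (0), to 0.28. A white plate 100 x 110 mm, 10 thick, on top of the rail; a steel tongue trails 53 mm behind it (-y) and ends in the push plate. Mass about 0.3 kg, slides with about 1 to 2 N of friction and stays where it is left
- push_plate (a point): centre of the working zone on the back (-y) face of the carriage's upright steel push plate; push here towards +y of the rail. The plate is 60 wide across the rail, 8 thick, its lower edge 31 and its upper edge 76 mm above the table, this point 61 mm above the table. Behind it is only the bare rail (30 mm high). The point is 108 mm behind the carriage's index point along the rail
- index (a point): point on the carriage on the axis of its spring pin, 41 mm above the table, 70 mm to the far side of the rail's centre line; axes as the rail's
- pin (a joint): height of the carriage's spring-loaded index pin above its lowest position, in m: 0 hanging free, rises to about 0.0065 on the crests of the notch strip, about 0.0015 when it has dropped into the notch; it must never be pulled up beyond 0.0095
- pin_knob (a point): top of the pin's black knob (radius 9, 16 tall), 73 mm above the table when the pin hangs free; on the far side of the carriage; not to be handled
- station: the notch station, fixed on the far side of the rail: a steel strip 20 wide and 70 long with a ramp, a notch and a second, steeper crest, and behind it a magnifier (radius 42, 0.22 m up, tilted) on a post 150 mm beyond the rail's centre line and 55 mm to +y of the notch. Origin on the table under the rail's centre line, level with the notch; axes as the rail's
- notch (a point): where the index point lies when the pin is in the notch, 41 mm above the table. The pin meets a 20 degree ramp 31 mm before it (about 3 to 6 N of push), with a crest 8 mm before it; then the force falls away and the carriage jumps ahead into the notch and centres itself. Pushing on takes about 8 to 14 N, and runs over a crest 6 mm beyond this point
- dish_seat (a point): centre of the dish's seat on the carriage, where the dish's centre belongs
- dish_center (a point): centre of the loose closed Petri dish (radius 45, height 15, about 30 g) lying between four corner tabs on the carriage, 1.5 mm of play
- lamp (a joint): travel of the lamp button, in m: 0 up, 0.006 fully down; springs back when released; fully down takes about 4 N
- lamp_top (a point): centre of the top of the round lamp button (radius 16), 62 mm above the table, pressed straight down. It stands on a white control box 90 x 75 x 40 mm beyond the left end of the rail
- dropper: bystander, to be left alone: amber dropper bottle with black cap, radius 18, height 75 mm, near side of the rail (towards the robot), right; origin at the centre of its underside
- vial: bystander, to be left alone: small clear vial with black cap, radius 13, height 55 mm, near side of the rail, middle; origin at the centre of its underside
- ointment: bystander, to be left alone: low glass jar with brass lid, radius 22, height 35 mm, beside the lamp box; origin at the centre of its underside
- plates: bystander, to be left alone: stack of two closed Petri dishes, radius 45, height 30 mm, near side of the rail, left; origin at the centre of its underside
- flask: bystander, to be left alone: conical flask with a paper plug, foot radius 50, height about 148 mm, far side, left; origin at the centre of its underside
- slidebox: bystander, to be left alone: cardboard slide box 100 x 70 x 30 mm, far side, right; origin at the centre of its underside
- mug: bystander, to be left alone: white mug, rim radius 40, height 85 mm, right of the rail's right end; origin at the centre of its underside
Things that resemble listed ones, but are neither listed nor needed, are in the scene too. Leave any yellow look-alike of the part that bears dish_center alone.

How it is judged:
On the way, in this order (a step that is already met when the one before it is completed fails the run):
1. the carriage's pin has dropped into the notch (y of index in the frame of notch between -0.0025 and 0.0025 m and value of joint pin below 0.0045 m), for 0.3 s.
2. the lamp button is pressed down with the carriage still in the notch (all of step 1 and value of joint lamp above 0.0045 m), for 0.1 s.
At the end, for the whole second after the job is handed in: the index point is within 2.5 mm of the notch along the rail with the pin dropped (less than 4.5 mm up) and the carriage at rest, the lamp button is up again (within 1.5 mm), and the dish lies in its seat (within 8 mm) (all of step 1 and velocity of joint carriage between -0.005 and 0.005 m/s and value of joint lamp below 0.0015 m and distance between dish_center and dish_seat below 0.008 m); the robot touches nothing.
It fails at once if the carriage runs more than 12 mm past the notch (y of index in the frame of notch above 0.012 m).
It fails at once if the pin is lifted by hand (more than 9.5 mm up) (value of joint pin above 0.0095 m).
It fails at once if the dish is lifted or knocked out of its seat (more than 10 mm) (distance between dish_center and dish_seat above 0.01 m).
It fails at once if the carriage is pinched or pushed roughly (fingers press on it with more than 30 N) (contact force between the fingers and carriage above 30 N).
It fails at once if a bystander is disturbed (moved more than 15 mm) (distance of any of dropper, vial, ointment, plates, flask, slidebox, mug from where it was at the start of the episode above 0.015 m).
It also fails if it takes over 51 s, if anything falls off the work surface, if the arm or the gripper's body presses on something with over 40 N, if the wrist force passes 120 N, or if a joint passes its speed limit or range.

## Robot

A 6-joint arm with a two-finger parallel gripper is mounted at the origin on the work surface. World frame = base frame: x ahead of the robot, y to its left, z up, the work surface at z = 0. Lengths are in m, angles in rad, forces in N, time in s.
With the tool pointing down it reaches from about 0.35 to 0.975 m from the base axis. Payload 4.9 kg.
Tool frame: the origin (TCP) lies at the very end of the fingers, on their centre line; the grasp point (between the pads) lies ctrl.grip_point_offset behind it (ctrl.grip_point_offset is the distance from the TCP to the grasp point, in m); z points along the fingers, y is the direction in which the jaws open and shut (so a half turn about z gives the same grasp; the last joint's range is limited). The gripper opens to 85 mm and grips with 20 to 120 N. Pads are 22 mm wide; open, the fingers measure 114 mm over their backs; the gripper's body (76 mm by 85 mm) begins 54 mm behind the grasp point. The pads swing forward as they close: fully open they stand 13 mm farther back than shut.
Start: joints at [-1.311, 0.053, 1.613, -0, 1.476, -0.119], TCP at [0.231, -0.581, 0.231] pointing down, gripper open.
Joint ranges: [-3.01, 3.01], [-1.01, 2.22], [0.06, 2.58], [-1.02, 4.17], [0.09, 2.62], [-3.14, 3.14]. Speed limits (rad/s): [2.57, 2.57, 3.14, 3.14, 3.14, 3.14].

## Interface

Orientations are given as a rotation vector (axis times angle).
In Python, from station import ctrl gives the robot as it stands. The module is installed in compiled form; this text tells all that it offers.
- The arm moves only by the shell command python3 -m creep 'ROWS' [FORCE]. ROWS is JSON, a list of rows, each a list of 5 numbers: the closure in counts, from 0 (fully open) to 255 (shut), then the shift along the tool's x, y, z in mm, then the turn about the tool's z in rad. A call has 1 to 12 rows; each row is the pose to reach, as a shift and turn from the pose commanded when the call began, along the tool's axes at that moment; what a row does not reach only later rows make up. A row lasts 1/12 s, in which the tool goes at most 41.7 mm and 7.16 degrees, less where a joint would pass 70% of its speed; a pose out of reach is approached as far as the arm can. A call with a gripper value outside its range is refused whole. The fingers move at their own pace and stop on an object; FORCE is the grip in N (left out, the last holds). Time passes only in rows, so rows that repeat a pose let the fingers close. It gives the time, the measured TCP pose, the force and the opening at its end, in the units of the state.
- ctrl.get_obs(): the state, without advancing time (a new reading comes with each control period).
- ctrl.get_image(name): name is "side" or "top"; returns the picture (480x640x3 uint8, red, green, blue); there is no depth.
- ctrl.calibration(name): a dict with "fx", "fy", "cx", "cy" (pixels), "R" (3x3) and "t" (3): a world point X has camera coordinates R X + t. Camera axes: x right, y down, z forward; pixel columns grow to the right and rows downward; lengths in m; the calibration is good to about 2 mm. A picture is of the moment at which its call begins. calibration takes no time and is no camera call.
- ctrl.finish_job(): hands the job in, once; it reports no verdict.
Trained networks look in the newest picture that a camera, given by its name, has taken for a name from the list of things; names that differ only in an ending like _2 or _b are one class to them, and where a whole thing is asked for, a point or a joint stands for the part that bears it (a point fixed in the world has none). Each returns a list of dicts, best first, with "conf" (0 to 1); they miss things now and then, are a little off and sometimes report something else, mostly with a low value. They report only what shows in the picture. A call takes as long as a camera call. They do not tell look-alikes from the thing itself.
- ctrl.boxes_of(camera, label): "rect" ([left, top, width, height] in pixels, round what is visible of it).
- ctrl.outline_of(camera, label): "mask" (480x640 bool, what is visible of it) and "rect" ([left, top, width, height] in pixels, round what is visible of it).
The state is a dict: "t": time; "q": joint angles; "dq": joint speeds; "effort": joint torques, N m; "tool_pos": TCP position; "tool_rot": TCP orientation; "contact_force": force on the tool from outside, world axes, zero at the start; "wrist_torque": the same for the moment, N m; "opening": finger opening in m.
Only numpy, scipy, OpenCV 4.12 (cv2) and the standard library are available. Lean on these libraries where they do the work, as an engineer would, in place of code of your own. Each camera call takes 0.05 s, during which the arm holds its last target. There are 200 camera calls.

## Working session

There is one attempt and no reset: what is moved stays moved. The work goes in short steps, Python scripts to look and compute and a shell command to move; the robot and the scene stay as the last step left them, time stands still between calls to the robot, and variables do not carry over. Pictures are saved under pics/ and viewed, about 8 in all and at most 12, crops included, and the job is handed in when it is done.

```bash
mkdir -p pics; python3 - <<'E'
from station import ctrl
import cv2,numpy as np
for n in ("side","top"):
    cv2.imwrite(f"pics/{n}0.png",ctrl.get_image(n)[:,:,::-1])
    c=ctrl.calibration(n);print(n,{k:np.round(v,4).tolist() for k,v in c.items()})
    for l in ("push_plate","lamp_top","dish_center","pin_knob","rail","station"):
        print(l,[(round(b["conf"],2),[round(x) for x in b["rect"]]) for b in ctrl.boxes_of(n,l)])
o=ctrl.get_obs();print(o["t"],o["tool_pos"],o["tool_rot"],o["opening"],ctrl.grip_point_offset)
E
```

```text
side {'fx': 497.4335, 'fy': 497.4335, 'cx': 314.1606, 'cy': 227.7323, 'R': [[-0.9611, -0.2752, -0.0245], [-0.1383, 0.556, -0.8196], [0.2392, -0.7843, -0.5725]], 't': [0.4952, 0.1866, 0.9563]}
push_plate [(0.55, [277, 192, 66, 53])]
lamp_top [(0.7, [270, 410, 22, 22])]
dish_center [(0.92, [177, 241, 40, 26]), (0.73, [362, 187, 34, 25]), (0.71, [226, 220, 40, 24]), (0.6, [410, 224, 41, 26]), (0.59, [300, 210, 29, 30]), (0.41, [277, 214, 6, 3])]
pin_knob [(0.54, [278, 211, 6, 10]), (0.24, [273, 414, 17, 21])]
rail [(0.73, [243, 196, 99, 170])]
station [(0.9, [199, 183, 71, 123])]
top {'fx': 464.0228, 'fy': 464.0228, 'cx': 315.4534, 'cy': 235.7697, 'R': [[-0.0144, -0.9995, -0.028], [-0.9872, 0.0186, -0.1584], [0.1589, 0.0254, -0.987]], 't': [-0.0221, 0.559, 1.1022]}
push_plate [(0.61, [334, 200, 72, 56])]
lamp_top [(0.7, [215, 302, 36, 35]), (0.48, [394, 141, 29, 43])]
dish_center [(0.98, [292, 129, 34, 35]), (0.95, [423, 267, 41, 36]), (0.89, [336, 214, 43, 38]), (0.86, [381, 330, 36, 38]), (0.68, [335, 154, 33, 36])]
pin_knob [(0.52, [141, 273, 18, 12])]
rail [(0.82, [206, 214, 225, 53])]
station [(0.89, [250, 154, 55, 66]), (0.41, [353, 285, 16, 20])]
0.7 [ 0.23111071 -0.58069665  0.23131653] [ 3.08539459e+00  5.91392322e-01 -1.52152467e-05] 0.08529620878133026 0.0187
```

```bash
python3 - <<'E'
import cv2
t=cv2.imread("pics/top0.png")[110:390,120:500]
cv2.imwrite("pics/tc.png",cv2.resize(t,(800,589),interpolation=cv2.INTER_CUBIC))
t=cv2.imread("pics/side0.png")[150:450,140:500]
cv2.imwrite("pics/sc.png",cv2.resize(t,(720,600),interpolation=cv2.INTER_CUBIC))
E
```

```text
(no output)
```

View pics/tc.png

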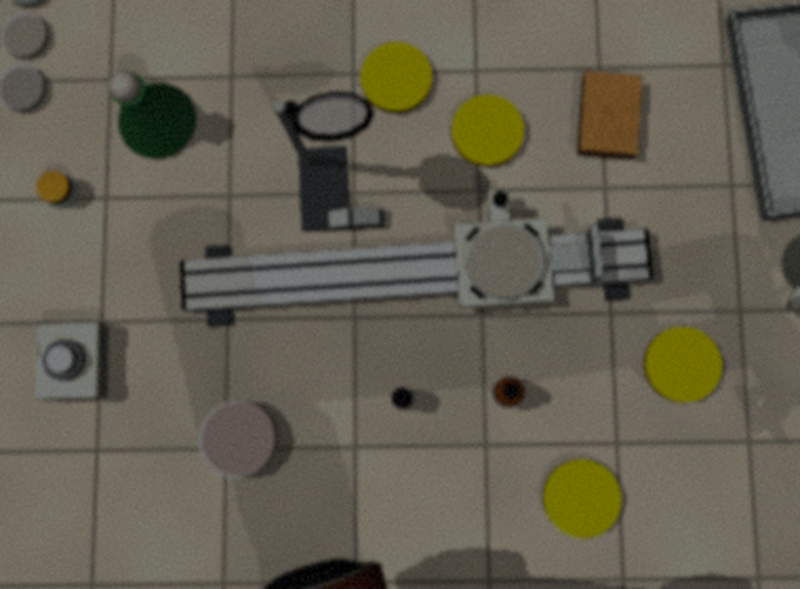

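View pics/sc.png

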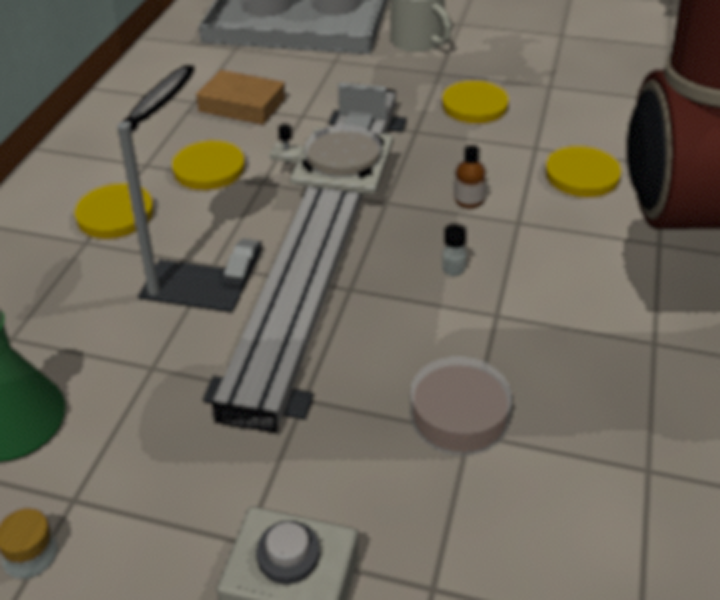

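The top crop shows the rail with its left end at about (183,286) and its right end at (651,254). The push plate is at (597,250), the knob at (500,198), the strip from (328,219) to (385,216), and the lamp at (62,358). The yellow discs are look-alikes.

```bash
cat > h.py <<'E'
from station import ctrl
import numpy as np
def back(n,u,v,z):
    c=ctrl.calibration(n);R=np.array(c["R"]);t=np.array(c["t"])
    d=R.T@np.array([(u-c["cx"])/c["fx"],(v-c["cy"])/c["fy"],1]);o=-R.T@t
    return o+d*(z-o[2])/d[2]
def proj(n,X):
    c=ctrl.calibration(n);p=np.array(c["R"])@X+np.array(c["t"])
    return np.array([c["cx"]+c["fx"]*p[0]/p[2],c["cy"]+c["fy"]*p[1]/p[2]])
E
python3 - <<'E'
from h import *
T=lambda x,y,z:back("top",120+x/2.105,110+y/2.105,z)
S=lambda x,y,z:back("side",140+x/2,150+y/2,z)
L=(T(182,262,.03)+T(184,310,.03))/2;R=(T(650,230,.03)+T(652,279,.03))/2
print("rail L",L,"R",R,np.linalg.norm(L-R)); print("side L",(S(216,404,.03)+S(281,413,.03))/2)
ey=(L-R)/np.linalg.norm(L-R);ex=np.array([ey[1],-ey[0],0]);C=(L+R)/2;print("yaw",ey,np.arctan2(-ey[0],ey[1]))
f=lambda P:np.round([(P-C)@ex,(P-C)@ey],4)
for n,P in dict(knobT=T(500,198,.073),knobS=S(285,128,.073),dishT=T(507,261,.056),dishS=S(343,150,.056),plateT=(T(594,225,.076)+T(600,279,.076))/2,plateS=(S(339,87,.076)+S(396,92,.076))/2,
 lampT=T(62,358,.062),lampS=S(289,541,.062),stripA=T(328,219,.035),stripB=T(385,216,.035),stripSA=S(238,272,.035),stripSB=S(252,243,.035)).items(): print(n,np.round(P,4),f(P))
E
```

```text
rail L [0.54038997 0.24174498 0.03      ] R [ 0.56784482 -0.314525    0.03      ] 0.5569470934055019
side L [0.53661235 0.24312291 0.03      ]
yaw [-0.04929525  0.99878425  0.        ] 0.049315240621277914
knobT [ 0.6299 -0.1355  0.073 ] [ 0.0708 -0.1027]
knobS [ 0.6278 -0.1298  0.073 ] [ 0.069  -0.0969]
dishT [ 0.5589 -0.1426  0.056 ] [-0.0004 -0.1063]
dishS [ 0.5564 -0.1261  0.056 ] [-0.0021 -0.0897]
plateT [ 0.5642 -0.2435  0.076 ] [-1.000e-04 -2.073e-01]
plateS [ 0.5553 -0.2319  0.076 ] [-0.0084 -0.1953]
lampT [0.4547 0.3714 0.062 ] [-0.0792  0.4122]
lampS [0.4508 0.3781 0.062 ] [-0.0827  0.4191]
stripA [0.6172 0.0678 0.035 ] [0.0682 0.1009]
stripB [ 6.195e-01 -5.000e-04  3.500e-02] [0.0671 0.0327]
stripSA [0.6084 0.0817 0.035 ] [0.0601 0.1153]
stripSB [0.6107 0.0348 0.035 ] [0.06   0.0684]
```

```bash
python3 -m creep '[[255,422,-155,0,-1.241],[255,422,-155,0,-1.241],[255,422,-155,0,-1.241],[255,422,-155,0,-1.241],[255,422,-155,0,-1.241],[255,422,-155,0,-1.241],[255,422,-155,0,-1.241],[255,422,-155,0,-1.241],[255,422,-155,0,-1.241],[255,422,-155,0,-1.241],[255,422,-155,0,-1.241],[255,422,-155,0,-1.241]]' 40
```

```text
t: 1.7
tool_pos: [0.5695, -0.2762, 0.2313]
tool_rot: [2.159, 2.282, 0.004]
contact_force: [-0.5, -0.0, -0.8]
opening: -0.0002
```

```bash
python3 -m creep '[[255,-4,-3,40,0],[255,-4,-3,80,0],[255,-4,-3,120,0],[255,-4,-3,150,0],[255,-4,-3,170,0],[255,-4,-3,179,0],[255,-4,-3,179,0],[255,-4,-3,179,0]]'; python3 - <<'E'
from h import *
import cv2
a=cv2.resize(ctrl.get_image("top")[190:290,290:450],(640,400),interpolation=cv2.INTER_CUBIC)
b=cv2.resize(ctrl.get_image("side")[150:250,250:410],(640,400),interpolation=cv2.INTER_CUBIC)
cv2.imwrite("pics/c.png",cv2.resize(np.vstack([a,b])[:,:,::-1],(480,600)))
o=ctrl.get_obs();print(o["t"],o["tool_pos"],o["contact_force"],proj("top",o["tool_pos"]))
E
```

```text
t: 2.37
tool_pos: [0.5634, -0.2853, 0.0531]
tool_rot: [2.166, 2.274, 0.0]
contact_force: [-0.2, -0.1, -0.3]
opening: -0.0
2.4667 [ 0.56455368 -0.28591502  0.05496065] [0.19507725 0.2174078  0.39761004] [419.71576311 230.67849449]
```

View pics/c.png

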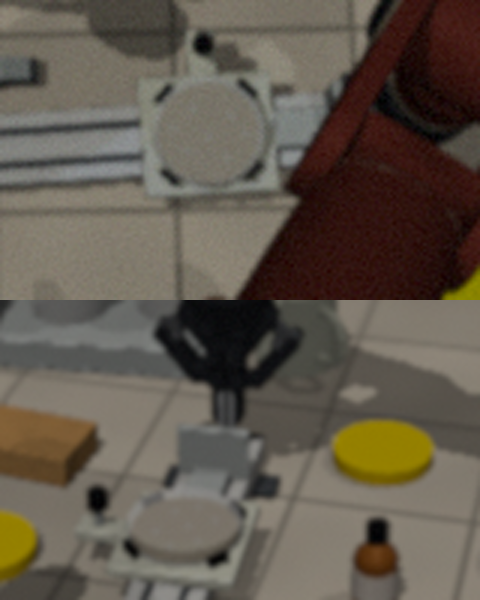

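```bash
python3 -m creep '[[255,8,0,3,0],[255,14,0,3,0],[255,18,0,3,0],[255,20,0,3,0],[255,22,0,3,0],[255,24,0,3,0],[255,26,0,3,0],[255,28,0,3,0],[255,30,0,3,0],[255,32,0,3,0],[255,34,0,3,0],[255,36,0,3,0]]'
```

```text
t: 3.47
tool_pos: [0.5614, -0.2488, 0.0494]
tool_rot: [2.166, 2.275, -0.0]
contact_force: [-0.4, -1.7, 0.3]
opening: 0.0002
```

```bash
cat > look.py <<'E'
from h import *
import cv2,sys
a=ctrl.get_image("top");b=ctrl.get_image("side")
a=cv2.resize(a[150:250,220:400],(720,400),interpolation=cv2.INTER_CUBIC)
b=cv2.resize(b[180:300,200:340],(467,400),interpolation=cv2.INTER_CUBIC)
cv2.imwrite(sys.argv[1]+"_t.png",a[:,:,::-1]);cv2.imwrite(sys.argv[1]+"_s.png",b[:,:,::-1])
o=ctrl.get_obs();print(o["t"],o["tool_pos"],o["contact_force"])
E
python3 -m creep '[[255,4,0,0,0],[255,8,0,0,0],[255,12,0,0,0],[255,16,0,0,0],[255,20,0,0,0],[255,24,0,0,0],[255,28,0,0,0],[255,32,0,0,0],[255,36,0,0,0],[255,40,0,0,0],[255,44,0,0,0],[255,48,0,0,0]]'; python3 look.py pics/d
```

```text
t: 4.47
tool_pos: [0.5589, -0.2004, 0.0494]
tool_rot: [-2.166, -2.275, 0.0]
contact_force: [-1.1, -2.0, 1.5]
opening: 0.0003
4.5667 [ 0.55889182 -0.19983662  0.04914922] [-0.18113516 -0.17841089  0.21879586]
```

View pics/d_t.png

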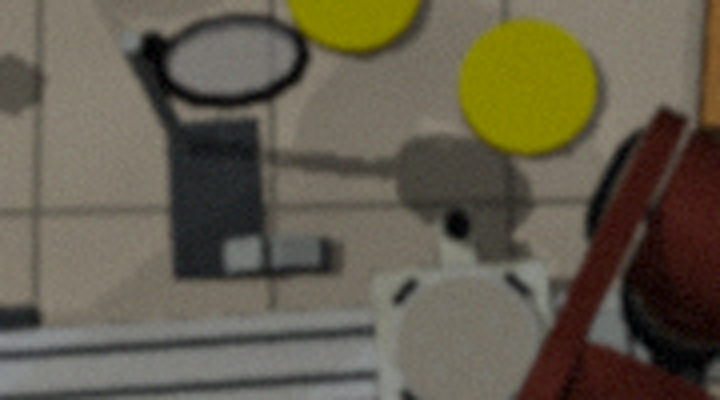

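```bash
python3 - <<'E'
from h import *
T=lambda x,y,z:back("top",220+x/4,150+y/4,z)
ey=np.array([-.0493,.9988,0]);ex=np.array([.9988,.0493,0]);C=np.array([.5541,-.0364,.03])
for n,P in dict(knob=T(458,222,.073),s0=T(328,252,.032),sm=T(271,252,.038),s1=T(222,256,.038),tcp=ctrl.get_obs()["tool_pos"]).items(): print(n,P,(P-C)@ex,(P-C)@ey)
E
```

```text
knob [ 0.62751384 -0.07952159  0.073     ] 0.071199844851393 -0.04668914548173006
s0 [0.61921303 0.00197452 0.032     ] 0.06692675880575721 0.03511839504513029
sm [0.61866466 0.03742827 0.038     ] 0.06812692029791849 0.07055664068973042
s1 [0.61672723 0.06823984 0.038     ] 0.06771081693069068 0.10142674507112426
tcp [ 0.55889182 -0.19983662  0.04914922] -0.003271355425751586 -0.1634767348113148
```

```bash
python3 -m creep '[[255,5,0,0,0],[255,10,0,0,0],[255,15,0,0,0],[255,20,0,0,0],[255,25,0,0,0],[255,30,0,0,0],[255,35,0,0,0],[255,40,0,0,0],[255,45,0,0,0],[255,50,0,0,0],[255,55,0,0,0],[255,60,0,0,0]]'; python3 -m creep '[[255,3,0,0,0],[255,6,0,0,0],[255,9,0,0,0],[255,12,0,0,0],[255,14,0,0,0]]'
python3 -m creep '[[255,2,0,0,0],[255,4,0,0,0],[255,4,0,0,0]]'; python3 -m creep '[[255,2,0,0,0],[255,4,0,0,0],[255,4,0,0,0]]'
```

```text
t: 5.57
tool_pos: [0.5559, -0.1404, 0.0492]
tool_rot: [-2.166, -2.275, 0.0]
contact_force: [0.4, -1.3, -1.0]
opening: -0.0001
t: 5.98
tool_pos: [0.5552, -0.1266, 0.0492]
tool_rot: [-2.166, -2.275, 0.0]
contact_force: [-0.0, -0.1, -1.7]
opening: 0.0002
t: 6.23
tool_pos: [0.5551, -0.1224, 0.0493]
tool_rot: [-2.166, -2.275, -0.001]
contact_force: [-0.3, -0.7, 0.3]
opening: -0.0
t: 6.48
tool_pos: [0.555, -0.1186, 0.0494]
tool_rot: [-2.166, -2.275, -0.001]
contact_force: [-1.0, -0.8, 0.8]
opening: -0.0001
```

```bash
for i in 1; do python3 -m creep '[[255,1.5,0,0,0],[255,3,0,0,0]]'; python3 -m creep '[[255,1.5,0,0,0],[255,3,0,0,0]]'; python3 -m creep '[[255,1.5,0,0,0],[255,3,0,0,0]]'; done | grep -E "pos|force"
```

```text
tool_pos: [0.5549, -0.116, 0.0495]
contact_force: [-0.4, -1.4, 0.5]
tool_pos: [0.5547, -0.1129, 0.0494]
contact_force: [-0.1, -1.9, -0.6]
tool_pos: [0.5546, -0.1101, 0.0495]
contact_force: [-0.5, -4.3, -0.7]
```

```bash
(python3 -m creep '[[255,1.5,0,0,0],[255,3,0,0,0],[255,4.5,0,0,0],[255,6,0,0,0]]'; python3 -m creep '[[255,1.5,0,0,0],[255,3,0,0,0],[255,4.5,0,0,0],[255,6,0,0,0]]'; python3 -m creep '[[255,1,0,0,0],[255,2,0,0,0]]';python3 -m creep '[[255,1,0,0,0],[255,2,0,0,0]]') | grep -E "pos|force"
```

```text
tool_pos: [0.5543, -0.1042, 0.0494]
contact_force: [0.6, -4.9, 0.2]
tool_pos: [0.554, -0.098, 0.0494]
contact_force: [-0.5, -4.2, 0.5]
tool_pos: [0.5539, -0.096, 0.0494]
contact_force: [-0.6, -5.4, 1.6]
tool_pos: [0.5538, -0.094, 0.0495]
contact_force: [-0.8, -5.1, 1.3]
```

Still on the ramp, so I'll creep on in 1 mm steps until the force drops.

```bash
(python3 -m creep '[[255,0.7,0,0,0],[255,1.4,0,0,0]]'; python3 -m creep '[[255,0.6,0,0,0],[255,1.2,0,0,0]]'; python3 -m creep '[[255,0.6,0,0,0],[255,1.2,0,0,0]]') | grep -E "pos|force"
```

```text
tool_pos: [0.5537, -0.0925, 0.0494]
contact_force: [-0.3, -4.4, 1.2]
tool_pos: [0.5536, -0.091, 0.0494]
contact_force: [-1.2, -2.0, 1.8]
tool_pos: [0.5535, -0.0894, 0.0491]
contact_force: [-0.1, -0.3, -1.4]
```

```bash
python3 -m creep '[[255,0.3,0,0,0],[255,0.3,0,0,0]]'; python3 look.py pics/e; python3 - <<'E'
import cv2,numpy as np
a=cv2.imread("pics/e_t.png");b=cv2.imread("pics/e_s.png")
cv2.imwrite("pics/e.png",cv2.resize(np.hstack([a[:,:400],b[:,:400]]),(800,400)))
E
```

```text
t: 8.65
tool_pos: [0.5532, -0.0891, 0.0488]
tool_rot: [-2.165, -2.274, -0.001]
contact_force: [0.1, 0.6, 0.1]
opening: 0.0001
8.75 [ 0.55324607 -0.08940355  0.04892779] [-0.05741055  0.73839024  0.35328082]
```

View pics/e.png

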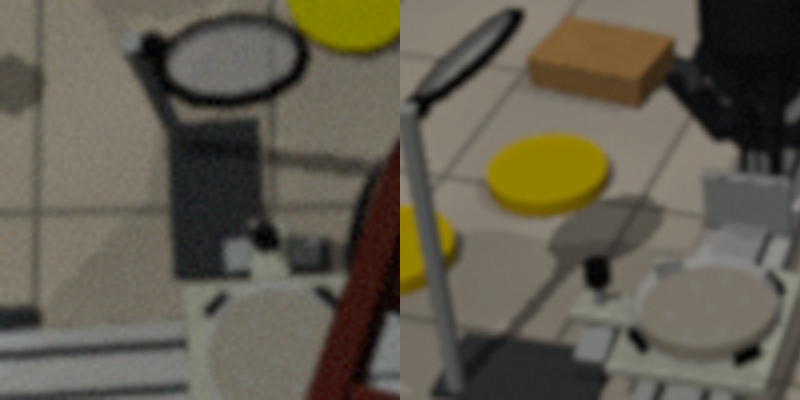

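```bash
python3 - <<'E'
from h import *
for z in (.073,.0745,.0795): print(back("top",220+264/4,150+236/4,z),back("top",220+458/4,150+222/4,.073))
E
```

```text
[0.62124133 0.03863685 0.073     ] [ 0.62751384 -0.07952159  0.073     ]
[0.62090826 0.03850202 0.0745    ] [ 0.62751384 -0.07952159  0.073     ]
[0.61979802 0.03805258 0.0795    ] [ 0.62751384 -0.07952159  0.073     ]
```

The knob has moved 118 mm while the tool moved 110.5 mm. So the carriage jumped about 7.5 mm ahead, and the force is zero: it is in the notch. I'll back off, rise and go above the lamp.

```bash
(python3 -m creep '[[255,-8,0,0,0],[255,-20,0,0,0],[255,-20,0,-30,0],[255,-20,0,-70,0],[255,-20,0,-110,0],[255,-20,0,-135,0],[255,-20,0,-135,0]]'; python3 -m creep '[[255,40,-6,0,0],[255,80,-13,0,0],[255,120,-19,0,0],[255,160,-25,0,0],[255,200,-32,0,0],[255,240,-38,0,0],[255,280,-44,0,0],[255,320,-50,0,0],[255,350,-55,0,0],[255,370,-60,0,0],[255,380,-62,0,0],[255,380,-62,0,0]]') | grep -vE rot
python3 - <<'E'
from h import *
import cv2
ims={n:ctrl.get_image(n) for n in("top","side")}
for n in ims:
  for l,z in(("lamp_top",.062),("pin_knob",.0665)):
    for b in ctrl.boxes_of(n,l):
      r=b["rect"];print(n,l,round(b["conf"],2),np.round(r),np.round(back(n,r[0]+r[2]/2,r[1]+r[3]/2,z),4))
a=cv2.resize(ims["top"][180:360,130:310],(500,500),interpolation=cv2.INTER_CUBIC)
b=cv2.resize(ims["side"][390:450,220:340],(300,150),interpolation=cv2.INTER_CUBIC)
c=cv2.resize(ims["side"][210:300,200:300],(300,270),interpolation=cv2.INTER_CUBIC)
o=np.zeros((500,800,3),np.uint8);o[:,:500]=a;o[:150,500:]=b;o[160:430,500:]=c
cv2.imwrite("pics/f.png",o[:,:,::-1])
E
```

```text
t: 9.33
tool_pos: [0.5585, -0.1123, 0.1928]
contact_force: [1.7, -0.4, 0.4]
opening: -0.0001
t: 10.33
tool_pos: [0.4737, 0.2675, 0.1838]
contact_force: [1.5, -0.7, -0.4]
opening: -0.0001
top lamp_top 0.16 [265. 204.  67.  55.] [0.567  0.0091 0.062 ]
top pin_knob 0.43 [282. 207.   7.   5.] [0.6207 0.0396 0.0665]
side lamp_top 0.88 [271. 412.  24.  19.] [0.4525 0.38   0.062 ]
```

View pics/f.png

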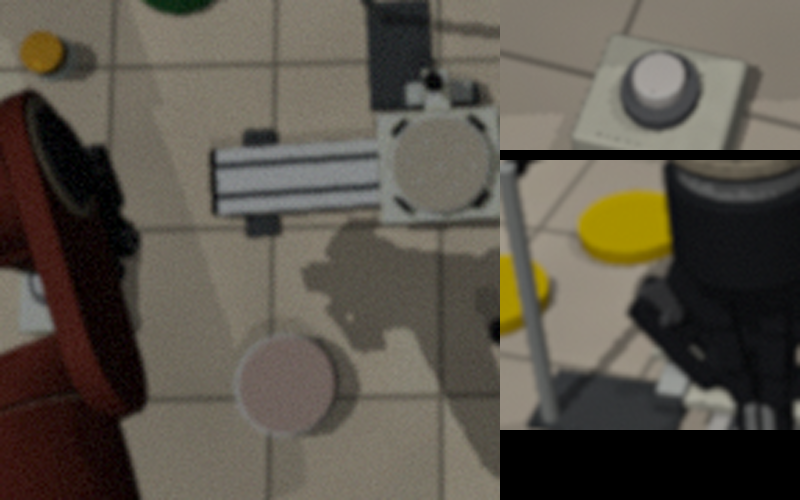

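Knob unchanged at (432,80), so the carriage is stable. The lamp is at about (0.453, 0.376).

```bash
(python3 -m creep '[[255,30,-4,0,0],[255,60,-9,0,0],[255,90,-14,0,0],[255,109,-16,20,0],[255,109,-16,55,0],[255,109,-16,90,0],[255,109,-16,108,0],[255,109,-16,112,0],[255,109,-16,112,0],[255,109,-16,112,0]]';  python3 -m creep '[[255,0,0,1.5,0],[255,0,0,3,0],[255,0,0,4,0],[255,0,0,4,0]]') | grep -vE rot
python3 - <<'E'
from h import *
import cv2
a=ctrl.get_image("side")[370:460,210:350]
cv2.imwrite("pics/g.png",cv2.resize(a,(560,360),interpolation=cv2.INTER_CUBIC)[:,:,::-1])
E
```

```text
t: 11.47
tool_pos: [0.4538, 0.3747, 0.0737]
contact_force: [0.2, 1.0, 0.8]
opening: 0.0001
t: 11.8
tool_pos: [0.4531, 0.3749, 0.0691]
contact_force: [-0.3, 0.1, 0.7]
opening: 0.0001
```

View pics/g.png

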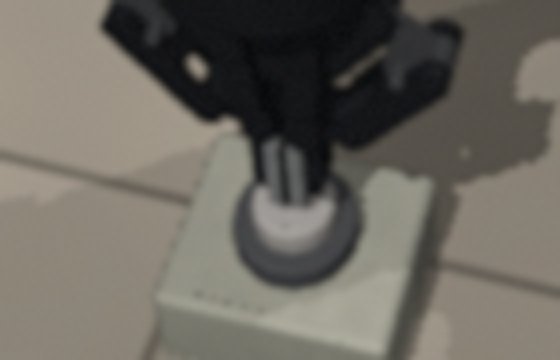

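The fingers are over the button, slightly behind its centre. I'll shift 3 mm and press in small steps.

```bash
(python3 -m creep '[[255,3,0,1.5,0],[255,3,0,3,0],[255,3,0,5,0],[255,3,0,7,0],[255,3,0,7,0]]';  python3 -m creep '[[255,0,0,1.5,0],[255,0,0,3,0],[255,0,0,3,0]]'; python3 -m creep '[[255,0,0,1,0],[255,0,0,2,0],[255,0,0,2,0]]') | grep -vE rot
```

```text
t: 12.27
tool_pos: [0.4524, 0.3778, 0.0609]
contact_force: [-1.2, 0.1, 1.3]
opening: -0.0002
t: 12.52
tool_pos: [0.4525, 0.3778, 0.0583]
contact_force: [0.1, 0.9, 2.2]
opening: 0.0
t: 12.77
tool_pos: [0.4526, 0.3779, 0.0565]
contact_force: [-2.3, 0.8, 3.5]
opening: -0.0001
```

```bash
(python3 -m creep '[[255,0,0,0.7,0],[255,0,0,1.4,0],[255,0,0,1.4,0]]'; python3 -m creep '[[255,0,0,0.5,0],[255,0,0,1,0],[255,0,0,1,0]]') | grep -vE rot
```

```text
t: 13.02
tool_pos: [0.4526, 0.3779, 0.056]
contact_force: [-3.0, -0.9, 7.9]
opening: 0.0002
t: 13.27
tool_pos: [0.4527, 0.3779, 0.0559]
contact_force: [-5.9, -3.2, 13.2]
opening: -0.0
```

The button has bottomed: the force climbs while the tip stays at z = 0.056. I'll release, rise clear, move away and check.

```bash
(python3 -m creep '[[255,0,0,-2,0],[255,0,0,-5,0],[255,0,0,-10,0],[255,0,0,-30,0],[255,0,0,-70,0],[255,0,0,-110,0],[255,0,0,-140,0],[255,0,0,-140,0]]'; python3 -m creep '[[255,0,-40,0,0],[255,0,-80,0,0],[255,0,-110,-20,0],[255,0,-110,-40,0],[255,0,-110,-40,0],[255,0,-110,-40,0]]') | grep -vE rot
python3 - <<'E'
from h import *
import cv2
a=ctrl.get_image("top");b=ctrl.get_image("side")
a=cv2.resize(a[130:350,130:430],(546,400),interpolation=cv2.INTER_CUBIC)
b=cv2.resize(b[180:450,200:370],(252,400),interpolation=cv2.INTER_CUBIC)
cv2.imwrite("pics/h.png",np.hstack([a,b])[:,:,::-1]);print(ctrl.get_obs()["contact_force"])
E
```

```text
t: 13.93
tool_pos: [0.4561, 0.3798, 0.2026]
contact_force: [0.1, 0.4, 0.7]
opening: 0.0001
t: 14.43
tool_pos: [0.3431, 0.3727, 0.2348]
contact_force: [0.6, -0.3, -0.7]
opening: 0.0
[ 0.02470714  0.13193515 -0.8198401 ]
```

View pics/h.png

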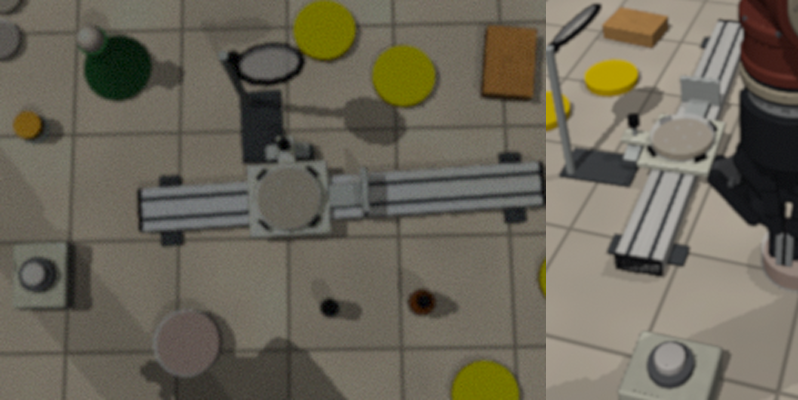

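The carriage is in the notch (knob at (284,143), unchanged), with the dish seated at (289,197). The button is up at (36,274), the bystanders haven't moved, and the arm is clear.

```bash
python3 -c "
from station import ctrl;print(ctrl.finish_job())"
```

```text
the job is handed in; nothing more can be done
None
```

The carriage is in the notch and the lamp button has been pressed and is up again. I handed the job in after about 14.5 s of robot time; no verdict was reported.

- **Carriage:** I pushed the plate with closed fingers, and the ramp showed as about 4 to 5 N. At the crest the force fell to zero and the carriage jumped ahead by itself. The pin knob had moved 118 mm while the tool moved 110.5 mm, so the jump was about 7.5 mm against 8 mm expected. I then backed off without touching it again.
- **Lamp button:** I pressed until the tip stopped at z = 0.056 m, the full 6 mm of travel, with up to about 13 N at the stop, then released.
- **Last checks:** In the final pictures the knob was at the same pixel as right after the drop. The dish was in its seat, the button was up, no bystander in view had moved, and the contact force was within noise. The mug was outside the final crop, but the arm never went near it.
- **Not measured:** I inferred the pin's height from the force drop and the jump. Camera positions are only good to about 2 mm, so being within 2.5 mm of the notch also rests on the carriage centring itself. The two cameras disagreed by up to 7 mm on the lamp and 16 mm on the dish and plate, so I relied on contact forces and a close look at the button.

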